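# Hang the bench scraper on the occupied hook

### The job

Take the wide bench scraper, the one with a hanging slot in its blade, out of its wooden block and hang it by that slot on the rail's hook, in front of the white bowl scraper that already hangs there. Slide it along the hook so that it pushes the bowl scraper back, until both press against the sprung buffer at the rear with a gentle push of about 6 N (hold it there a moment; 10 N would be too much), then let go. Both scrapers must stay on the hook, next to each other and hanging still; leave the other things alone.

Things in the scene. Friction and masses are not known exactly. Their poses are not given: they have to be found in the camera images.
- bench_scraper: The scraper to hang: upright steel blade 100 wide (its y), 4 thick (its x), z -80 to +12, black handle along its top. Origin: middle of the UPPER EDGE of its hanging slot, at mid thickness; z up, x = blade normal (both faces alike). The slot goes through along x, 16 wide (y), 28 high (z -28 to 0). 0.18 kg +-30 %. Stands 25 mm deep in a wooden block: lift over 30 mm.
- bench_handle (a point): Middle of the bench scraper's handle, 31 mm above that scraper's origin, same axes. Handle: 20 thick (x), 100 long (y), 38 high (from 12 to 50 mm above the scraper's origin).
- plain_scraper: Bystander: a similar but narrower scraper (blade and handle 60 wide along y instead of 100), WITHOUT a hanging slot; stands in the other wooden block. Same frame and otherwise same sizes. Leave alone. Which block is left or right changes.
- bowl_scraper: Flat white plastic plate without handle, rounded lower corners, already hanging on the hook: 90 wide (y), 4 thick (x), z -80 to +5. Origin: middle of the upper edge of its slot (16 wide, 28 high), which rests on the shank. About 0.07 kg (varies by 40 %); slides along the shank with under 1 N. Starts 52 to 64 mm behind the hook's tip.
- rail: Fixed aluminium bench rail: origin on the table under the middle of its 25 mm square cross tube, which runs along y, 285 long, centre height 200, on posts at y +-130. Its x points along the hook from the free end to the tube. The hook juts 160 to -x from the tube's middle, level, at height 200. Nothing of it is higher than 214.
- hook_tip (a point): On the shank's axis (height 200) at the hook's free end, axes as the rail. The shank, an 8 mm steel rod, runs level to +x from here. Here the rod also turns up, top 14 mm above the axis: a slot must pass over that (slot's upper edge 15 to 23 mm above the axis) and then come down on the shank, where a hung scraper's origin is 4 mm above the axis.
- shank_root (a point): On the shank's axis where it meets the tube, 147 mm behind hook_tip. Near it a black rubber disc round the shank (30 diameter, 8 thick) on a spring of about 4 N per mm, 6 mm travel, is the buffer. Its front face lies 82 to 132 mm behind hook_tip, not reported and different each time: find it by force. Released, it pushes the scrapers out by its compression.
- block_a: Fixed wooden block holding bench_scraper: 60 x 130 x 35 high, slot along its y; origin under its centre.
- block_b: Fixed wooden block holding plain_scraper, same size.
- flour_jar: Bystander: jar 64 diameter, 110 high, origin under its centre.
- roll0: Bystander: bread roll 80 diameter, 37 high, on the 110 x 200 x 20 aluminium pan; origin under its centre.
- roll1: Bystander: second roll on the same pan.
Things that resemble listed ones, but are neither listed nor needed, are in the scene too. What is shaped like the bench_scraper but blue or green is not meant.

How it is judged:
By the outcome, as a careful person would: the job done as asked, in the order asked, and still so for the second after the job is handed in, with the robot touching nothing.
It also fails if it takes over 58 s, if anything falls off the work surface, if the arm or the gripper's body presses on something with over 40 N, if the wrist force passes 120 N, or if a joint passes its speed limit or range.

### The arm

A 7-joint arm with a two-finger parallel gripper is mounted at the origin on the work surface. World frame = base frame: x ahead of the robot, y to its left, z up, the work surface at z = 0. Lengths are in m, angles in rad, forces in N, time in s.
With the tool pointing down it reaches from about 0.35 to 0.9 m from the base axis. Payload 8.1 kg.
Tool frame: the origin (TCP) lies midway between the tips of the shut fingers; the grasp point (between the pads) lies 19 mm behind it; z points along the fingers, x is the direction in which the jaws open and shut, and the axes are right-handed (so a half turn about z gives the same grasp; the last joint's range is limited). The gripper opens to 92 mm and grips with 3 to 60 N. Pads are 19 mm wide; open, the fingers measure 130 mm over their backs; the gripper's body (75 mm by 190 mm) begins 47 mm behind the grasp point.
Start: joints at [-1.307, 0.434, 0.025, 1.573, -0.012, 1.134, -0.075], TCP at [0.224, 0.583, 0.227] pointing down, gripper open.
Joint ranges: [-2.62, 2.62], [-0.44, 2.09], [-1.27, 1.32], [0.08, 2.57], [-1.32, 4.46], [0.12, 2], [-2.74, 2.74]. Speed limits (rad/s): [2.22, 2.22, 3.01, 3.01, 3.14, 3.14, 3.14].

### API

Orientations are given as a rotation vector (axis times angle).
In Python, from cell import arm gives the robot as it stands.
- The arm moves only by the tool jog_arm, never from a script. Its argument "commands" is a list of rows, each an object with "translation": the shift along the tool's x, y, z in mm, a list of three; "turn": the turn, a rotation vector about the tool's x, y, z in rad, a list of three. A call has 1 to 12 rows; each row is the pose to reach, as a shift and turn from the pose commanded when the call began, along the tool's axes at that moment; what a row does not reach only later rows make up. A row lasts 1/12 s, in which the tool goes at most 41.7 mm and 7.16 degrees, less where a joint would pass 70% of its speed; a pose out of reach is approached as far as the arm can. A call with a gripper value outside its range is refused whole. "claw" is the closure, from -1 (fully open) to 1 (shut), so that 0 is half open, set as the call begins (left out, the last holds). The fingers move at their own pace and stop on an object; "grip_force" is the grip in N (left out, the last holds). Time passes only in rows, so rows that repeat a pose let the fingers close. It gives the time, the measured TCP pose, the force and the opening at its end, in the units of the state.
- arm.observe(): the state, without advancing time (a new reading comes with each control period).
- arm.get_image(name): name is "scene" or "top" or "wrist"; returns the picture (420x560x3 uint8, blue, green, red); there is no depth.
- arm.camera_info(name): a dict with "vertical_fov" (degrees; the focal length in pixels is half the picture's height over the tangent of half this angle, whatever the lens; pixels are square), "cx", "cy" (the principal point, pixels), "eye" and "rotation" of the camera in the world. Camera axes: x right, y up, looking along -z (the intrinsics and any distortion apply to the point x, -y, -z); pixel columns grow to the right and rows downward; lengths in m; the calibration is good to about 2 mm. The wrist camera is an equidistant fisheye: a pixel r from the principal point sees the ray r / f radians off the axis. A picture is of the moment at which its call begins: read the wrist's pose just before it. camera_info takes no time and is no camera call; for the wrist camera it gives the pose at the moment of the call.
- arm.sign_off(): hands the job in, once; it reports no verdict.
Trained networks look in the newest picture that a camera, given by its name, has taken for a name from the list of things; names that differ only in an ending like _2 or _b are one class to them, and where a whole thing is asked for, a point or a joint stands for the part that bears it (a point fixed in the world has none). Each returns a list of dicts, best first, with "confidence" (0 to 1); they miss things now and then, are a little off and sometimes report something else, mostly with a low value. They report only what shows in the picture. A call takes as long as a camera call. They do not tell look-alikes from the thing itself.
- arm.trace(camera, query): "region" (420x560 bool, what is visible of it) and "box" ([left, top, width, height] in pixels, round what is visible of it).
- arm.landmark_of(camera, query): "at" ([column, row] in pixels: a listed point, or the origin of a listed thing).
The state is a dict: "clock": time; "joints": joint angles; "dq": joint speeds; "joint_efforts": joint torques, N m; "position": TCP position; "ee_rot": TCP orientation; "force": force on the tool from outside, world axes, zero at the start; "ft_torque": the same for the moment, N m; "width": opening from 0.0 (shut) to 1.0 (fully open).
Only numpy, scipy, OpenCV 4.12 (cv2) and the standard library are available. Lean on these libraries where they do the work, as an engineer would, in place of code of your own. Each camera call takes 0.05 s, during which the arm holds its last target. There are 200 camera calls.

## Working session

There is one attempt and no reset: what is moved stays moved. The work goes in short steps, Python scripts to look and compute and a tool call to move; the robot and the scene stay as the last step left them, time stands still between calls to the robot, and variables do not carry over. Pictures are saved under pics/ and viewed, about 8 in all and at most 12, crops included, and the job is handed in when it is done.

Besides the shell and the picture viewer there is one more tool, called as a command line: name --argument value ..., lists and objects as JSON in quotes. jog_arm: Moves the arm, as the interface text tells. Its arguments: {"type":"object","properties":{"commands":{"type":"array","items":{"type":"object","properties":{"translation":{"type":"array","items":{"type":"number"}},"turn":{"type":"array","items":{"type":"number"}}}}},"claw":{"type":"number"},"grip_force":{"type":"number"}},"required":["commands"]}

```bash
mkdir -p pics; cat > h.py <<'E'
import numpy as np, cv2
from scipy.spatial.transform import Rotation as R
from cell import arm
def ray(name,px,info=None):
    c=info or arm.camera_info(name); f=210/np.tan(np.radians(c["vertical_fov"])/2)
    u=(px[0]-c["cx"])/f; v=(px[1]-c["cy"])/f
    if name=="wrist":
        r=np.hypot(u,v); s=np.sin(r)/r if r>1e-9 else 1
        d=np.array([u*s,-v*s,-np.cos(r)])
    else: d=np.array([u,-v,-1.])
    M=np.array(c["rotation"]); M=M if M.shape==(3,3) else R.from_rotvec(M).as_matrix()
    d=M@d
    return np.array(c["eye"]),d/np.linalg.norm(d)
def proj(name,P,info=None):
    c=info or arm.camera_info(name); f=210/np.tan(np.radians(c["vertical_fov"])/2)
    M=np.array(c["rotation"]); M=M if M.shape==(3,3) else R.from_rotvec(M).as_matrix()
    q=M.T@(np.array(P)-np.array(c["eye"])); x,y,z=q[0],-q[1],-q[2]
    if name=="wrist":
        r=np.hypot(x,y); th=np.arctan2(r,z); k=th/r*f
    else: k=f/z
    return np.array([c["cx"]+k*x,c["cy"]+k*y])
def atz(name,px,z,info=None):
    e,d=ray(name,px,info); return e+d*(z-e[2])/d[2]
def tri(obs):
    A=np.zeros((3,3));b=np.zeros(3)
    for e,d in obs:
        Q=np.eye(3)-np.outer(d,d);A+=Q;b+=Q@e
    p=np.linalg.solve(A,b); return p,[np.linalg.norm((np.eye(3)-np.outer(d,d))@(p-e))*1e3 for e,d in obs]
E
python3 - <<'E'
from h import *
np.set_printoptions(precision=4,suppress=True)
print(arm.observe())
ims=[]
for n in("scene","top"):
    im=arm.get_image(n);cv2.imwrite(f"pics/{n}0.png",im)
    c=arm.camera_info(n);print(n,c)
    for q in("bench_scraper","bench_handle","plain_scraper","bowl_scraper","hook_tip","shank_root","rail","block_a","flour_jar"):
        print(q,[(np.round(o["at"],1).tolist(),round(o["confidence"],2)) for o in arm.landmark_of(n,q)][:4])
E
```

```text
{'clock': 0.0, 'joints': array([-1.3066,  0.4352,  0.025 ,  1.5741, -0.0116,  1.134 , -0.0751]), 'dq': array([-0.0008, -0.0003, -0.0014,  0.0009, -0.0007, -0.0001, -0.0004]), 'joint_efforts': array([ -0.0005, -66.7862,   0.9846, -31.4455,  -0.0605,   0.0431,
         0.0002]), 'position': array([0.224 , 0.5829, 0.226 ]), 'ee_rot': array([ 2.5885,  1.7784, -0.0019]), 'force': array([-0.5887, -0.6654, -0.7987]), 'ft_torque': array([-0.008 ,  0.0238,  0.0215]), 'width': 1.0010291976666763}
scene {'vertical_fov': 57.93052329255236, 'cx': 285.1375410608471, 'cy': 208.82412715657972, 'eye': array([ 1.0339, -0.2348,  0.8301]), 'rotation': array([0.6187, 0.3789, 1.0079])}
bench_scraper [([391.0, 154.7], 0.98), ([325.8, 144.8], 0.97), ([341.2, 168.8], 0.8)]
bench_handle [([324.2, 131.2], 0.82), ([395.1, 145.4], 0.7), ([340.1, 159.6], 0.59)]
plain_scraper [([137.4, 249.0], 0.96), ([342.8, 190.7], 0.58)]
bowl_scraper [([285.0, 200.3], 0.6)]
hook_tip [([275.5, 186.8], 0.93)]
shank_root [([308.4, 235.5], 0.71), ([344.5, 161.0], 0.65)]
rail []
block_a [([341.8, 192.4], 0.85), ([147.2, 272.8], 0.77), ([287.6, 202.4], 0.75)]
flour_jar [([151.9, 349.4], 0.92), ([288.5, 203.7], 0.39)]
top {'vertical_fov': 45.43422870716834, 'cx': 278.05647001961165, 'cy': 213.09680893760904, 'eye': array([0.2614, 0.0103, 1.4994]), 'rotation': array([ 0.1592, -0.1246, -1.5958])}
bench_scraper [([192.4, 289.0], 0.76), ([198.8, 242.8], 0.69), ([144.7, 239.7], 0.54)]
bench_handle [([186.1, 285.2], 0.96), ([196.3, 240.6], 0.58), ([137.0, 240.6], 0.55), ([280.7, 157.8], 0.33)]
plain_scraper [([396.2, 240.9], 0.46), ([192.3, 242.6], 0.4)]
bowl_scraper [([283.3, 190.1], 0.49)]
hook_tip [([280.6, 207.1], 0.79)]
shank_root [([278.7, 154.4], 0.69), ([201.9, 245.9], 0.5), ([188.7, 183.2], 0.26)]
rail [([281.0, 168.7], 0.95)]
block_a [([397.7, 243.1], 0.88), ([200.0, 247.7], 0.56)]
flour_jar [([401.2, 176.4], 0.59)]
```

View pics/scene0.png

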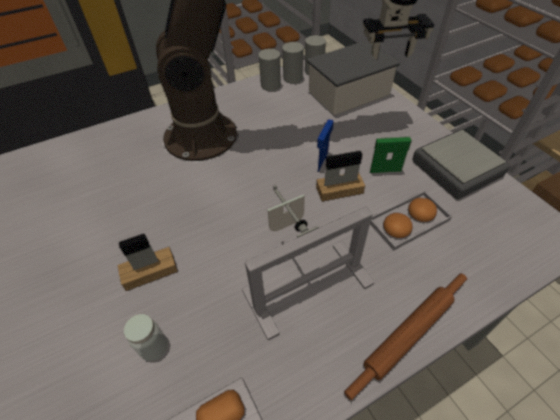

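View pics/top0.png

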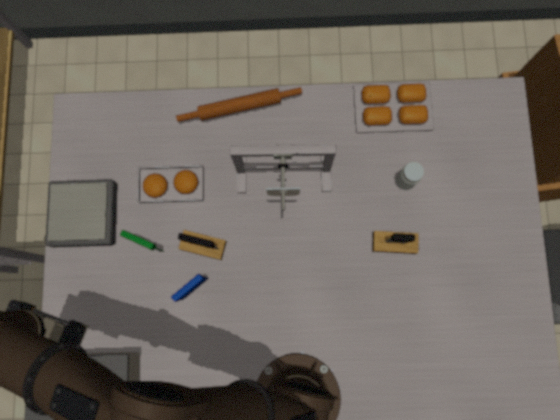

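Candidates for the bench scraper are: green at scene (390,155), blue at (325,145), and black-handled at (342,165) in a wooden block. The plain one at (137,249) is narrow. The black one at (342,165) fits, being wide, slotted and in a block. I'll confirm it in a crop.

```bash
python3 - <<'E'
from h import *
np.set_printoptions(precision=4,suppress=True)
s=cv2.imread("pics/scene0.png");t=cv2.imread("pics/top0.png")
a=cv2.resize(s[145:205,310:370],(400,400),interpolation=cv2.INTER_CUBIC)
b=cv2.resize(s[175:245,260:330],(400,400),interpolation=cv2.INTER_CUBIC)
c=cv2.resize(t[220:265,170:230],(400,300)[:2],interpolation=cv2.INTER_CUBIC)
c=c[:200] if 0 else cv2.resize(t[225:265,170:230],(300,200),interpolation=cv2.INTER_CUBIC)
d=cv2.resize(t[145:225,225:345],(300,200),interpolation=cv2.INTER_CUBIC)
bot=np.zeros((200,800,3),np.uint8);bot[:,:300]=c;bot[:,400:700]=d
cv2.imwrite("pics/crop1.png",np.vstack([np.hstack([a,b]),bot]))
def T(n,p,q): 
    x,e=tri([ray("scene",p),ray("top",q)]);print(n,x,np.round(e,1))
T("handle",(340.1,159.6),(196.3,240.6))
T("benchorig",(341.2,168.8),(198.8,242.8))
T("tip",(275.5,186.8),(280.6,207.1))
T("tip2",(275.5,186.8),(282,217))
T("root",(308.4,235.5),(278.7,154.4))
print("tip scene z=.2",atz("scene",(275.5,186.8),.2),atz("top",(282,217),.2))
print("root",atz("scene",(304,227),.2),atz("top",(283,160),.2))
for q in("bench_handle","bench_scraper","bowl_scraper","rail","block_a"):
  for n in("scene","top"):
    for o in arm.trace(n,q)[:4]:
        m=o["region"].astype(np.uint8);
        pts=np.argwhere(m)[:,::-1].astype(np.float32)
        if len(pts)>5: print(q,n,o["box"],round(o["confidence"],2),cv2.minAreaRect(pts))
E
```

```text
handle [0.4405 0.2629 0.122 ] [3.6 3.6]
benchorig [0.4407 0.2662 0.0849] [0.3 0.3]
tip [0.512  0.0264 0.2072] [2.2 2.2]
tip2 [0.4917 0.0295 0.1852] [4.1 4.1]
root [0.6579 0.0258 0.197 ] [4.1 4.1]
tip scene z=.2 [0.5053 0.0273 0.2   ] [0.4876 0.0256 0.2   ]
root [0.6353 0.024  0.2   ] [0.6427 0.0184 0.2   ]
bench_handle scene [372.3, 134.3, 41.4, 36.3] 0.65 ((389.9557800292969, 154.16021728515625), (34.47859191894531, 43.62382888793945), 86.98721313476562)
bench_handle scene [326.3, 149.9, 36.7, 38.3] 0.61 ((343.3378601074219, 167.52703857421875), (29.427419662475586, 41.59294128417969), 80.53767395019531)
bench_handle scene [315.1, 116.7, 20.2, 52.8] 0.61 ((323.34881591796875, 143.5863037109375), (12.690544128417969, 51.555335998535156), 10.885526657104492)
bench_handle top [168.8, 275.5, 37.2, 25.5] 0.95 ((188.7950897216797, 288.25408935546875), (10.370986938476562, 39.563392639160156), 50.194427490234375)
bench_handle top [123.2, 230.8, 33.8, 23.3] 0.63 ((138.70001220703125, 240.6000213623047), (37.565940856933594, 7.602630138397217), 26.56505012512207)
bench_scraper scene [324.4, 
[... 1436 characters left out ...]
op [230.0, 144.8, 106.7, 65.1] 0.76 ((283.0, 176.99998474121094), (105.99998474121094, 63.99999237060547), 0.0)
block_a scene [318.4, 177.9, 46.6, 22.3] 0.96 ((340.1531066894531, 188.1388702392578), (22.412376403808594, 48.137882232666016), 87.20729064941406)
block_a scene [121.4, 248.4, 59.2, 43.2] 0.7 ((146.72259521484375, 268.6399841308594), (28.211708068847656, 58.68199920654297), 70.82098388671875)
block_a top [375.5, 230.3, 44.4, 26.5] 0.95 ((395.8966369628906, 242.80836486816406), (46.8378791809082, 21.992694854736328), 3.2704880237579346)
block_a top [180.2, 233.7, 48.8, 27.7] 0.66 ((202.50001525878906, 245.00001525878906), (46.081764221191406, 21.585670471191406), 14.03624439239502)
```

View pics/crop1.png

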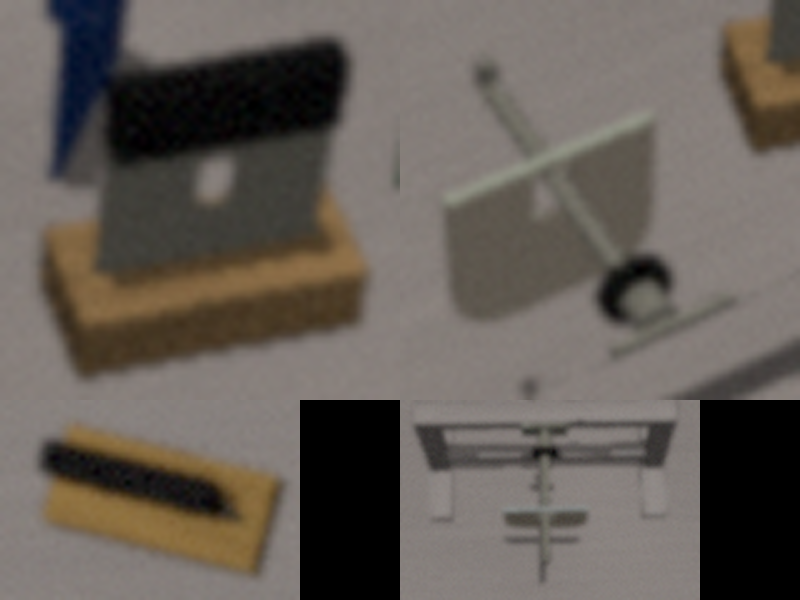

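```bash
python3 - <<'E'
from h import *
np.set_printoptions(precision=4,suppress=True)
a=atz("top",(232,152.5),.2125);b=atz("top",(335,151),.2125);print("tube",a,b,np.degrees(np.arctan2(*(a-b)[[1,0]])))
a=atz("top",(180,236.6),.14);b=atz("top",(213.6,244.4),.14);print("handle",a,b,(a+b)/2,np.degrees(np.arctan2(*(a-b)[[1,0]])),np.linalg.norm(a-b))
# fit via scene: handle top edge ends
for p in((327,156.3),(361.5,151.2)):print("scn",atz("scene",p,.14))
print("blue",atz("top",(205,277),.14),atz("top",(173,298),.14))
# tip in both
for z in(.2,.207,.214):print(z,atz("scene",(273,186),z),atz("top",(282,208),z))
print("disc scene",atz("scene",(302,224),.2), "bowl slot",atz("scene",(284.5,202.5),.205))
print("disc top",atz("top",(283,167),.2))
M=R.from_rotvec(arm.observe()["ee_rot"]).as_matrix();print(M)
c=arm.camera_info("wrist");print(c)
E
```

```text
tube [0.6646 0.154  0.2125] [ 0.659  -0.1207  0.2125] 88.84805063468104
handle [0.4523 0.3078 0.14  ] [0.428  0.2154 0.14  ] [0.4402 0.2616 0.14  ] 75.23989307938035 0.09557861844047262
scn [0.4264 0.224  0.14  ]
scn [0.4565 0.3152 0.14  ]
blue [0.3401 0.2391 0.14  ] [0.2866 0.3254 0.14  ]
0.2 [0.5003 0.0235 0.2   ] [0.5116 0.0249 0.2   ]
0.207 [0.5062 0.0207 0.207 ] [0.5103 0.0248 0.207 ]
0.214 [0.5121 0.0178 0.214 ] [0.509  0.0247 0.214 ]
disc scene [0.6266 0.0245 0.2   ] bowl slot [0.5604 0.0199 0.205 ]
disc top [0.6233 0.019  0.2   ]
[[ 0.3587  0.9335  0.    ]
 [ 0.9335 -0.3587  0.    ]
 [ 0.     -0.     -1.    ]]
{'vertical_fov': 65.70646984690485, 'cx': 284.1157010011737, 'cy': 206.4948509518012, 'eye': array([0.1594, 0.6095, 0.384 ]), 'rotation': array([-0.2305, -0.1584,  1.1969])}
```

```bash
cat >> h.py <<'E'
def go(p,yaw):
    """target TCP p, tool down, tool x at yaw deg -> tool-frame mm and turn"""
    s=arm.observe();Rm=R.from_rotvec(s["ee_rot"]);y=np.radians(yaw);c,n=np.cos(y),np.sin(y)
    T=R.from_matrix(np.array([[c,n,0],[n,-c,0],[0,0,-1]]))
    t=Rm.inv().apply(np.array(p)-s["position"])*1e3
    print("t",np.round(t,1).tolist(),"turn",np.round((Rm.inv()*T).as_rotvec(),4).tolist(),"clock",round(s["clock"],2),"pos",np.round(s["position"],4),"F",np.round(s["force"],1),"w",round(s["width"],3))
E
python3 -c "
from h import *
go([.441,.264,.26],-16.5)"
```

```text
t [-220.4, 317.0, -33.3] turn [-0.0, -0.0, 1.4919] clock 1.5 pos [0.2242 0.5834 0.2267] F [-1.5  0.2  0.6] w 1.004
```

jog_arm --commands '[{"translation": [-220, 317, -33], "turn": [0, 0, 1.492]}, {"translation": [-220, 317, -33], "turn": [0, 0, 1.492]}, {"translation": [-220, 317, -33], "turn": [0, 0, 1.492]}, {"translation": [-220, 317, -33], "turn": [0, 0, 1.492]}, {"translation": [-220, 317, -33], "turn": [0, 0, 1.492]}, {"translation": [-220, 317, -33], "turn": [0, 0, 1.492]}, {"translation": [-220, 317, -33], "turn": [0, 0, 1.492]}, {"translation": [-220, 317, -33], "turn": [0, 0, 1.492]}, {"translation": [-220, 317, -33], "turn": [0, 0, 1.492]}, {"translation": [-220, 317, -33], "turn": [0, 0, 1.492]}, {"translation": [-220, 317, -33], "turn": [0, 0, 1.492]}, {"translation": [-220, 317, -33], "turn": [0, 0, 1.492]}]' --claw -1

```text
clock: 2.5
position: [0.4421, 0.2629, 0.2601]
ee_rot: [-3.106, 0.466, -0.001]
force: [-0.2, 0.5, 0.1]
width: 1.002
```

jog_arm --commands '[{"translation": [0, 0, 0], "turn": [0, 0, 0]}, {"translation": [0, 0, 0], "turn": [0, 0, 0]}]'

```text
clock: 2.67
position: [0.441, 0.2645, 0.2598]
ee_rot: [-3.11, 0.445, -0.0]
force: [-0.7, 0.1, -1.1]
width: 1.002
```

```bash
python3 - <<'E'
from h import *
go([.441,.264,.26],-16.5);print(arm.observe()["joints"])
c=arm.camera_info("wrist")
im=arm.get_image("wrist")
for q in("bench_handle","bench_scraper"):
    print(q,[(np.round(o["at"],1).tolist(),round(o["confidence"],2)) for o in arm.landmark_of("wrist",q)][:3])
    for o in arm.trace("wrist",q)[:2]:
        pts=np.argwhere(o["region"])[:,::-1].astype(np.float32);print(o["box"],o["confidence"],cv2.minAreaRect(pts))
print("expected",proj("wrist",[.441,.264,.121],c),proj("wrist",[.441,.264,.14],c))
import pickle;pickle.dump(c,open("c1.pkl","wb"))
cv2.imwrite("pics/w1raw.png",im)
cv2.imwrite("pics/w1.png",cv2.resize(im,(784,588)))
E
```

```text
t [0.1, 0.5, -0.2] turn [-0.0001, -0.0, 0.004] clock 2.67 pos [0.441  0.2645 0.2598] F [-0.7  0.1 -1.1] w 1.002
[-1.00351944  0.22808749  0.44396511  1.81818321 -0.10821224  1.11899964
 -0.80623272]
bench_handle [([158.8, 206.5], 0.94), ([284.8, 198.3], 0.78), ([245.9, 24.2], 0.55)]
[225.4, 0.0, 38.1, 88.5] 0.9 ((242.94918823242188, 41.094688415527344), (30.37935447692871, 87.12826538085938), 9.7824068069458)
[273.7, 134.9, 25.4, 115.3] 0.88 ((286.5, 192.0), (114.0, 23.0), 90.0)
bench_scraper [([286.5, 188.4], 0.86), ([166.8, 197.2], 0.81), ([246.9, 35.4], 0.68)]
[224.4, 0.0, 40.9, 86.1] 0.98 ((242.98318481445312, 40.92695999145508), (29.860122680664062, 87.29705810546875), 10.203973770141602)
[112.4, 160.7, 110.7, 78.9] 0.86 ((164.525146484375, 195.29116821289062), (99.62928771972656, 51.881683349609375), 34.6241569519043)
expected [284.10411655 197.91913503] [284.0752172  203.00767129]
```

View pics/w1.png

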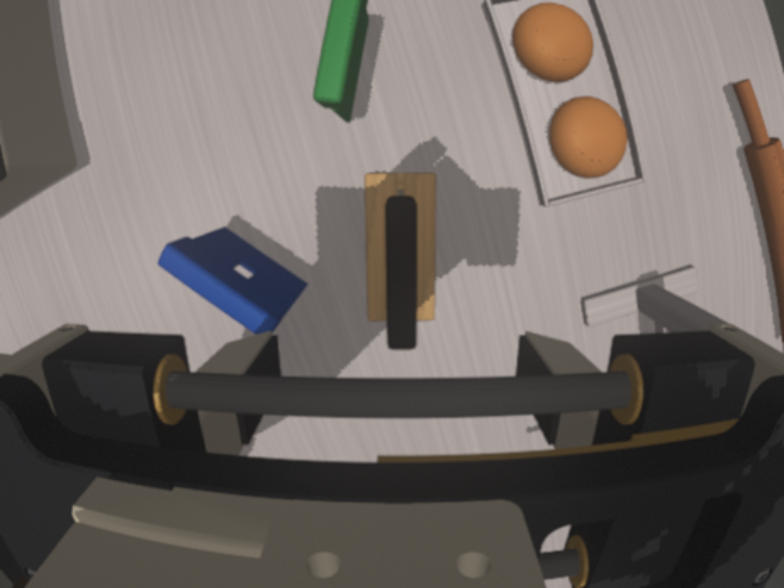

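```bash
python3 - <<'E'
from h import *
import pickle;c=pickle.load(open("c1.pkl","rb"))
np.set_printoptions(precision=4,suppress=True)
g=cv2.cvtColor(cv2.imread("pics/w1raw.png"),6)
P=[]
for r in(150,170,190,210,230,245):
    row=cv2.GaussianBlur(g,(1,5),0)[r,262:312]; k=np.where(row<60)[0]+262; 
    m=(k.min()+k.max())/2;P.append(atz("wrist",(m,r),.14,c)[:2]);print(r,k.min(),k.max(),P[-1])
P=np.array(P);d=P[0]-P[-1];print("axis deg",np.degrees(np.arctan2(d[1],d[0])))
a=atz("wrist",(286.4,140.7),.14,c);b=atz("wrist",(286.8,249.3),.14,c);print(a,b,(a+b)/2,np.linalg.norm(a-b))
col=g[:,286];k=np.where(col[120:262]<60)[0]+120;print(k.min(),k.max())
E
```

```text
150 275 297 [0.4556 0.3083]
170 276 297 [0.4512 0.2916]
190 276 297 [0.4463 0.2747]
210 276 297 [0.4413 0.2573]
230 277 296 [0.4361 0.2393]
245 278 295 [0.432  0.2252]
axis deg 74.12558267285688
[0.4582 0.3159 0.14  ] [0.4311 0.2211 0.14  ] [0.4446 0.2685 0.14  ] 0.09860445880075062
140 248
```

```bash
python3 -c "
from h import *
go([.4445,.268,.109],-16)"
```

```text
t [2.3, -4.3, 150.7] turn [0.0, 0.0, -0.0066] clock 2.92 pos [0.441  0.2645 0.2597] F [-1.5 -0.   0.8] w 0.995
```

jog_arm --commands '[{"translation": [2.3, -4.3, 40], "turn": [0, 0, -0.007]}, {"translation": [2.3, -4.3, 75], "turn": [0, 0, -0.007]}, {"translation": [2.3, -4.3, 105], "turn": [0, 0, -0.007]}, {"translation": [2.3, -4.3, 130], "turn": [0, 0, -0.007]}, {"translation": [2.3, -4.3, 151], "turn": [0, 0, -0.007]}, {"translation": [2.3, -4.3, 151], "turn": [0, 0, -0.007]}, {"translation": [2.3, -4.3, 151], "turn": [0, 0, -0.007]}]'

```text
clock: 3.5
position: [0.4441, 0.2675, 0.1083]
ee_rot: [3.109, -0.439, -0.002]
force: [0.4, -0.4, 0.2]
width: 1.0
```

jog_arm --commands '[{"translation": [0, 0, 0]}, {"translation": [0, 0, 0]}, {"translation": [0, 0, 0]}, {"translation": [0, 0, 0]}, {"translation": [0, 0, 0]}, {"translation": [0, 0, 0]}, {"translation": [0, 0, 0]}, {"translation": [0, 0, 0]}]' --claw 1 --grip_force 25

```text
schema error: expected keys translation, turn
```

jog_arm --commands '[{"translation": [0, 0, 0], "turn": [0, 0, 0]}, {"translation": [0, 0, 0], "turn": [0, 0, 0]}, {"translation": [0, 0, 0], "turn": [0, 0, 0]}, {"translation": [0, 0, 0], "turn": [0, 0, 0]}, {"translation": [0, 0, 0], "turn": [0, 0, 0]}, {"translation": [0, 0, 0], "turn": [0, 0, 0]}, {"translation": [0, 0, 0], "turn": [0, 0, 0]}, {"translation": [0, 0, 0], "turn": [0, 0, 0]}, {"translation": [0, 0, 0], "turn": [0, 0, 0]}, {"translation": [0, 0, 0], "turn": [0, 0, 0]}]' --claw 1 --grip_force 25

```text
clock: 4.33
position: [0.4445, 0.2678, 0.1087]
ee_rot: [3.111, -0.44, -0.0]
force: [0.4, 0.3, 0.6]
width: 0.323
```

jog_arm --commands '[{"translation": [0, 0, 0], "turn": [0, 0, 0]}, {"translation": [0, 0, 0], "turn": [0, 0, 0]}, {"translation": [0, 0, 0], "turn": [0, 0, 0]}, {"translation": [0, 0, 0], "turn": [0, 0, 0]}, {"translation": [0, 0, 0], "turn": [0, 0, 0]}]'

```text
clock: 4.75
position: [0.4445, 0.2678, 0.1087]
ee_rot: [3.111, -0.44, -0.0]
force: [-0.5, -0.4, -0.5]
width: 0.212
```

jog_arm --commands '[{"translation": [0, 0, -10], "turn": [0, 0, 0]}, {"translation": [0, 0, -25], "turn": [0, 0, 0]}, {"translation": [0, 0, -45], "turn": [0, 0, 0]}, {"translation": [0, 0, -75], "turn": [0, 0, 0]}, {"translation": [0, 0, -105], "turn": [0, 0, 0]}, {"translation": [0, 0, -130], "turn": [0, 0, 0]}, {"translation": [0, 0, -145], "turn": [0, 0, 0]}, {"translation": [0, 0, -150], "turn": [0, 0, 0]}, {"translation": [0, 0, -150], "turn": [0, 0, 0]}]'

```text
clock: 5.5
position: [0.4451, 0.2681, 0.2601]
ee_rot: [-3.109, 0.44, -0.002]
force: [-0.7, -0.4, -1.7]
width: 0.213
```

```bash
python3 -c "
from h import *
go([.44,.025,.26],-1.2)"
```

```text
t [62.6, 234.9, -0.3] turn [-0.002, -0.0015, -0.2602] clock 5.5 pos [0.4451 0.2681 0.2601] F [-0.7 -0.4 -1.7] w 0.213
```

jog_arm --commands '[{"translation": [5, 15, 0], "turn": [-0.002, 0, -0.02]}, {"translation": [13, 45, 0], "turn": [-0.002, 0, -0.06]}, {"translation": [22, 80, 0], "turn": [-0.002, 0, -0.1]}, {"translation": [31, 115, 0], "turn": [-0.002, 0, -0.14]}, {"translation": [40, 150, 0], "turn": [-0.002, 0, -0.18]}, {"translation": [50, 185, 0], "turn": [-0.002, 0, -0.22]}, {"translation": [57, 213, 0], "turn": [-0.002, 0, -0.24]}, {"translation": [61, 228, 0], "turn": [-0.002, 0, -0.255]}, {"translation": [62.6, 235, 0], "turn": [-0.002, 0, -0.26]}, {"translation": [62.6, 235, 0], "turn": [-0.002, 0, -0.26]}, {"translation": [62.6, 235, 0], "turn": [-0.002, 0, -0.26]}, {"translation": [62.6, 235, 0], "turn": [-0.002, 0, -0.26]}]'

```text
clock: 6.5
position: [0.4394, 0.0262, 0.2583]
ee_rot: [3.139, -0.03, -0.002]
force: [0.0, 0.4, -0.9]
width: 0.217
```

```bash
python3 - <<'E'
from h import *
import pickle
np.set_printoptions(precision=4,suppress=True)
go([.44,.025,.26],-1.2)
C={n:arm.camera_info(n) for n in("wrist","scene","top")};pickle.dump(C,open("c2.pkl","wb"))
I={n:arm.get_image(n) for n in C}
for n in C: cv2.imwrite(f"pics/{n}2.png",I[n])
for n in C:
  for q in("hook_tip","shank_root","bench_scraper","bench_handle","bowl_scraper"):
    print(n,q,[(np.round(o["at"],1).tolist(),round(o["confidence"],2)) for o in arm.landmark_of(n,q)][:3])
s=cv2.resize(I["scene"][120:260,220:360],(420,420),interpolation=cv2.INTER_CUBIC)
cv2.imwrite("pics/m2.png",cv2.resize(np.hstack([I["wrist"],s]),(800,343)))
E
```

```text
t [0.6, 1.2, -1.7] turn [0.002, 0.001, 0.0016] clock 6.5 pos [0.4394 0.0262 0.2583] F [ 0.   0.4 -0.9] w 0.217
wrist hook_tip [([382.8, 229.0], 0.77)]
wrist shank_root [([533.4, 222.5], 0.89)]
wrist bench_scraper [([284.4, 244.9], 0.89), ([382.6, 228.7], 0.65), ([448.4, 226.1], 0.43)]
wrist bench_handle [([282.7, 270.5], 0.64)]
wrist bowl_scraper [([451.7, 229.0], 0.71)]
scene hook_tip [([274.5, 188.3], 0.91)]
scene shank_root [([309.4, 234.5], 0.84)]
scene bench_scraper [([388.2, 152.6], 0.95), ([260.3, 156.8], 0.76), ([324.3, 142.8], 0.76)]
scene bench_handle [([323.8, 129.0], 0.94), ([260.9, 147.5], 0.62)]
scene bowl_scraper [([287.3, 202.8], 0.98)]
top hook_tip []
top shank_root [([279.3, 156.2], 0.67)]
top bench_scraper [([193.5, 288.5], 0.62), ([141.4, 241.6], 0.62), ([395.4, 240.1], 0.32)]
top bench_handle [([134.8, 238.2], 0.84), ([185.9, 287.1], 0.63)]
top bowl_scraper []
```

View pics/m2.png

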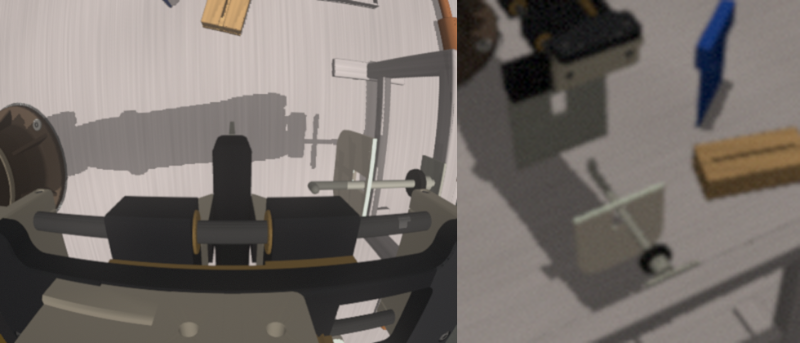

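```bash
python3 - <<'E'
from h import *
import pickle
np.set_printoptions(precision=4,suppress=True)
C=pickle.load(open("c2.pkl","rb"));c=C["wrist"]
im=cv2.imread("pics/wrist2.png")
crop=im[190:270,370:540]
cv2.imwrite("pics/crop2.png",cv2.resize(crop,(680*800//680,376),interpolation=cv2.INTER_CUBIC))
print("tip wrist z.2",atz("wrist",(382.8,229),.2,c),atz("wrist",(386,229),.2,c))
print("root",atz("wrist",(533.4,222.5),.2,c),"disc",atz("wrist",(511,224),.2,c),"bowl",atz("wrist",(451.7,229),.204,c))
print("tri tip",tri([ray("wrist",(384,229),c),ray("scene",(274.5,188.3))]))
print("tri root",tri([ray("wrist",(533.4,222.5),c),ray("scene",(309.4,234.5))]))
print("bench origin wrist",tri([ray("wrist",(284.4,244.9),c),ray("scene",(260.3,156.8))]))
E
```

```text
tip wrist z.2 [0.5111 0.0208 0.2   ] [0.5136 0.0207 0.2   ]
root [0.6582 0.0204 0.2   ] disc [0.6301 0.0202 0.2   ] bowl [0.5666 0.0201 0.204 ]
tri tip (array([0.511 , 0.0218, 0.2032]), [np.float64(0.0675128049631271), np.float64(0.06751280496320071)])
tri root (array([0.6576, 0.0219, 0.2013]), [np.float64(1.2536910263884313), np.float64(1.2536910263883725)])
bench origin wrist (array([0.4396, 0.0259, 0.2398]), [np.float64(0.8992101308235052), np.float64(0.8992101308234544)])
```

View pics/crop2.png

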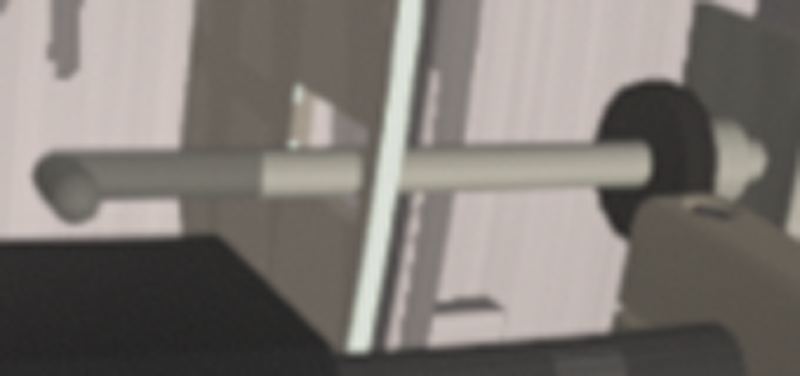

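```bash
python3 - <<'E'
from h import *
import pickle
np.set_printoptions(precision=4,suppress=True)
C=pickle.load(open("c2.pkl","rb"));c=C["wrist"]
f=lambda x,y,z:atz("wrist",(370+x/4.706,190+y/4.706),z,c)
a=f(200,174,.2);b=f(600,165,.2);print(a,b,np.degrees(np.arctan2(*(b-a)[[1,0]])))
print("bend top",f(75,200,.214),"bend base",f(55,172,.2))
print("bowl plate top edge at both ends",f(411,0,.209),f(360,350,.209),"disc",f(645,165,.2))
E
```

```text
[0.5346 0.0215 0.2   ] [0.6148 0.0199 0.2   ] -1.1435739834804992
bend top [0.5091 0.0232 0.214 ] bend base [0.5101 0.0227 0.2   ]
bowl plate top edge at both ends [0.5645 0.0514 0.209 ] [ 0.5639 -0.0069  0.209 ] disc [0.6257 0.0195 0.2   ]
```

```bash
python3 -c "
from h import *
go([.475,.022,.238],-1.1)
go([.535,.021,.238],-1.1)"
```

```text
t [35.5, 1.9, 20.7] turn [0.0019, 0.0002, -0.002] clock 7.4 pos [0.4395 0.0247 0.2587] F [-0.3  0.4 -1.2] w 0.214
t [95.5, 1.6, 20.7] turn [0.0019, 0.0002, -0.002] clock 7.4 pos [0.4395 0.0247 0.2587] F [-0.3  0.4 -1.2] w 0.214
```

jog_arm --commands '[{"translation": [12, 1, 7], "turn": [0.002, 0, -0.002]}, {"translation": [25, 2, 15], "turn": [0.002, 0, -0.002]}, {"translation": [35, 2, 20.5], "turn": [0.002, 0, -0.002]}, {"translation": [35, 2, 20.5], "turn": [0.002, 0, -0.002]}, {"translation": [35, 2, 20.5], "turn": [0.002, 0, -0.002]}, {"translation": [35, 2, 20.5], "turn": [0.002, 0, -0.002]}]'

```text
clock: 7.9
position: [0.474, 0.0218, 0.2383]
ee_rot: [3.141, -0.03, -0.001]
force: [0.1, 0.7, -2.0]
width: 0.216
```

```bash
python3 - <<'E'
from h import *
go([.475,.022,.238],-1.1)
go([.535,.021,.238],-1.1)
a=arm.get_image("wrist");b=arm.get_image("scene")
s=cv2.resize(b[125:245,220:340],(400,400),interpolation=cv2.INTER_CUBIC)
w=cv2.resize(a[150:290,260:400],(400,400),interpolation=cv2.INTER_CUBIC)
cv2.imwrite("pics/m3.png",np.hstack([w,s]))
E
```

```text
t [1.0, -0.2, 0.3] turn [0.0001, 0.0007, -0.0001] clock 7.9 pos [0.474  0.0218 0.2383] F [ 0.1  0.7 -2. ] w 0.216
t [61.0, -0.4, 0.3] turn [0.0001, 0.0007, -0.0001] clock 7.9 pos [0.474  0.0218 0.2383] F [ 0.1  0.7 -2. ] w 0.216
```

View pics/m3.png

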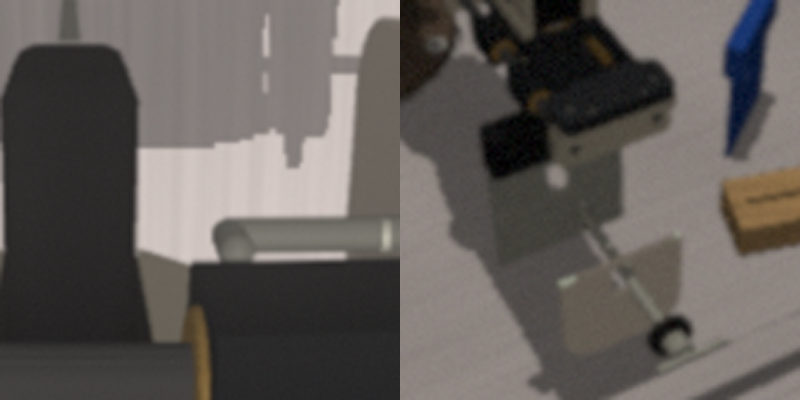

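```bash
python3 - <<'E'
from h import *
for dz in(0,-.014,-.028): print(dz,proj("scene",[.474,.0222,.2196+dz]))
print("tip",proj("scene",[.510,.022,.2]),proj("scene",[.510,.022,.214]))
c=arm.camera_info("wrist");print("handle end top z", proj("wrist",[.474+.0009,.0222+.05,.2196+.05],c),proj("wrist",[.510,.022,.2],c))
E
```

```text
0 [266.677188   173.00709702]
-0.014 [266.99586685 177.3360708 ]
-0.028 [267.30678466 181.55961755]
tip [274.44027454 188.96420998] [274.21023992 184.70126415]
handle end top z [282.208975   173.85987346] [338.96384598 232.67389451]
```

jog_arm --commands '[{"translation": [10, 0, 0], "turn": [0, 0, 0]}, {"translation": [22, 0, 0], "turn": [0, 0, 0]}, {"translation": [34, 0, 0], "turn": [0, 0, 0]}, {"translation": [46, 0, 0], "turn": [0, 0, 0]}, {"translation": [56, 0, 0], "turn": [0, 0, 0]}, {"translation": [60, 0, 0], "turn": [0, 0, 0]}, {"translation": [60, 0, 0], "turn": [0, 0, 0]}, {"translation": [60, 0, 0], "turn": [0, 0, 0]}]'

```text
clock: 8.67
position: [0.5342, 0.0206, 0.2381]
ee_rot: [3.141, -0.03, -0.001]
force: [0.2, -0.9, -1.2]
width: 0.218
```

```bash
python3 - <<'E'
from h import *
go([.535,.021,.2232],-1.1)
b=arm.get_image("scene");s=cv2.resize(b[135:235,230:330],(500,500),interpolation=cv2.INTER_CUBIC)
a=arm.get_image("wrist")
cv2.imwrite("pics/m4.png",np.hstack([s,cv2.resize(a[150:260,260:326],(300,500))]))
print(proj("scene",[.534,.0212,.2196]),proj("scene",[.534,.0212,.1916]))
E
```

```text
t [0.8, -0.4, 14.9] turn [0.0002, 0.0008, -0.0002] clock 8.67 pos [0.5342 0.0206 0.2381] F [ 0.2 -0.9 -1.2] w 0.218
[279.01142283 189.98896608] [279.353823   198.45398442]
```

View pics/m4.png

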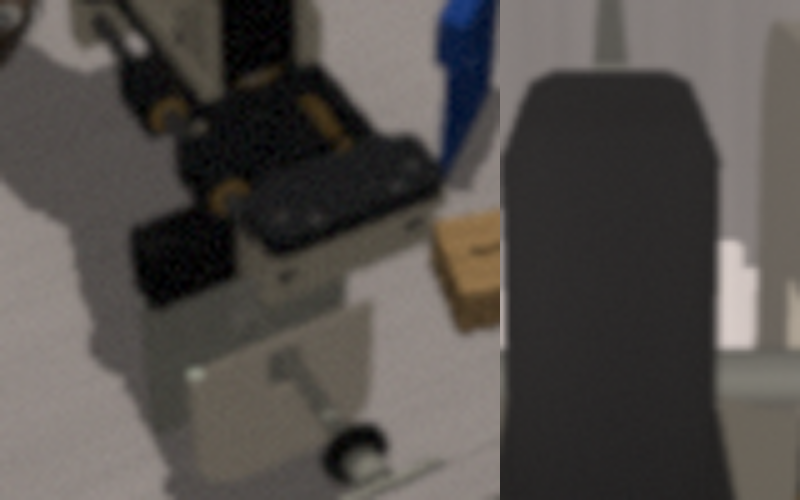

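No contact force, and the blade sits behind the up-turned tip with the rod seen passing to it. Next I lower onto the shank.

jog_arm --commands '[{"translation": [0, 0, 5], "turn": [0, 0, 0]}, {"translation": [0, 0, 9], "turn": [0, 0, 0]}, {"translation": [0, 0, 12], "turn": [0, 0, 0]}, {"translation": [0, 0, 13], "turn": [0, 0, 0]}, {"translation": [0, 0, 13], "turn": [0, 0, 0]}, {"translation": [0, 0, 13], "turn": [0, 0, 0]}]'

```text
clock: 9.27
position: [0.5344, 0.0208, 0.2251]
ee_rot: [3.141, -0.03, -0.001]
force: [-0.1, 0.0, -2.5]
width: 0.214
```

jog_arm --commands '[{"translation": [0, 0, 0.5], "turn": [0, 0, 0]}, {"translation": [0, 0, 1], "turn": [0, 0, 0]}, {"translation": [0, 0, 1], "turn": [0, 0, 0]}, {"translation": [0, 0, 1], "turn": [0, 0, 0]}]'

```text
clock: 9.6
position: [0.5345, 0.0207, 0.2243]
ee_rot: [-3.141, 0.03, 0.0]
force: [1.5, 0.6, -1.9]
width: 0.218
```

```bash
python3 - <<'E'
from h import *
o=arm.observe();print(o["force"],o["ft_torque"])
go([.535,.021,.2232],-1.1)
E
```

```text
[ 1.54309109  0.56897189 -1.92034074] [-0.08715747  0.07515421  0.00333401]
t [0.5, -0.3, 1.1] turn [-0.0001, 0.0001, 0.0001] clock 9.6 pos [0.5345 0.0207 0.2243] F [ 1.5  0.6 -1.9] w 0.218
```

jog_arm --commands '[{"translation": [0, 0, 0.5], "turn": [0, 0, 0]}, {"translation": [0, 0, 1], "turn": [0, 0, 0]}, {"translation": [0, 0, 1], "turn": [0, 0, 0]}, {"translation": [0, 0, 1], "turn": [0, 0, 0]}]'

```text
clock: 9.93
position: [0.5344, 0.0207, 0.2232]
ee_rot: [-3.141, 0.03, 0.0]
force: [1.0, -0.2, -2.0]
width: 0.214
```

jog_arm --commands '[{"translation": [0, 0, 0.3], "turn": [0, 0, 0]}, {"translation": [0, 0, 0.6], "turn": [0, 0, 0]}, {"translation": [0, 0, 0.6], "turn": [0, 0, 0]}, {"translation": [0, 0, 0.6], "turn": [0, 0, 0]}]'

```text
clock: 10.27
position: [0.5345, 0.0208, 0.2226]
ee_rot: [-3.141, 0.03, 0.0]
force: [-0.4, -0.2, -0.9]
width: 0.213
```

jog_arm --commands '[{"translation": [0, 0, 0.3], "turn": [0, 0, 0]}, {"translation": [0, 0, 0.6], "turn": [0, 0, 0]}, {"translation": [0, 0, 0.6], "turn": [0, 0, 0]}, {"translation": [0, 0, 0.6], "turn": [0, 0, 0]}]'

```text
clock: 10.6
position: [0.5346, 0.0208, 0.2223]
ee_rot: [-3.141, 0.03, -0.0]
force: [-1.0, -0.7, 4.9]
width: 0.219
```

jog_arm --commands '[{"translation": [0, 0, -0.8], "turn": [0, 0, 0]}, {"translation": [0, 0, -0.8], "turn": [0, 0, 0]}, {"translation": [5, 0, -0.8], "turn": [0, 0, 0]}, {"translation": [13, 0, -0.8], "turn": [0, 0, 0]}, {"translation": [21, 0, -0.8], "turn": [0, 0, 0]}, {"translation": [26, 0, -0.8], "turn": [0, 0, 0]}, {"translation": [30, 0, -0.8], "turn": [0, 0, 0]}, {"translation": [34, 0, -0.8], "turn": [0, 0, 0]}, {"translation": [38, 0, -0.8], "turn": [0, 0, 0]}, {"translation": [42, 0, -0.8], "turn": [0, 0, 0]}, {"translation": [42, 0, -0.8], "turn": [0, 0, 0]}, {"translation": [42, 0, -0.8], "turn": [0, 0, 0]}]'

```text
clock: 11.6
position: [0.5766, 0.0199, 0.2227]
ee_rot: [3.141, -0.03, -0.0]
force: [-0.2, -0.8, -1.8]
width: 0.217
```

jog_arm --commands '[{"translation": [4, 0, 0], "turn": [0, 0, 0]}, {"translation": [8, 0, 0], "turn": [0, 0, 0]}, {"translation": [12, 0, 0], "turn": [0, 0, 0]}, {"translation": [16, 0, 0], "turn": [0, 0, 0]}, {"translation": [20, 0, 0], "turn": [0, 0, 0]}, {"translation": [23, 0, 0], "turn": [0, 0, 0]}, {"translation": [26, 0, 0], "turn": [0, 0, 0]}, {"translation": [26, 0, 0], "turn": [0, 0, 0]}, {"translation": [26, 0, 0], "turn": [0, 0, 0]}]'

```text
clock: 12.35
position: [0.6027, 0.0194, 0.2227]
ee_rot: [3.141, -0.03, -0.0]
force: [0.4, 0.3, -2.4]
width: 0.218
```

```bash
python3 - <<'E'
from h import *
o=arm.observe();print(o["force"],o["ft_torque"])
go([.618,.0195,.2230],-1.1)
for n in("scene","wrist"):
    im=arm.get_image(n);cv2.imwrite(f"pics/{n}5.png",im)
s=cv2.imread("pics/scene5.png")
cv2.imwrite("pics/m5.png",np.hstack([cv2.resize(s[150:250,250:350],(500,500),interpolation=cv2.INTER_CUBIC),cv2.resize(im[160:260,260:320],(300,500))]))
E
```

```text
[ 0.39259474  0.26732796 -2.41546938] [-0.1080025   0.05105844 -0.02867509]
t [15.3, -0.4, -0.3] turn [0.0001, 0.0001, -0.0] clock 12.35 pos [0.6027 0.0194 0.2227] F [ 0.4  0.3 -2.4] w 0.218
```

View pics/m5.png

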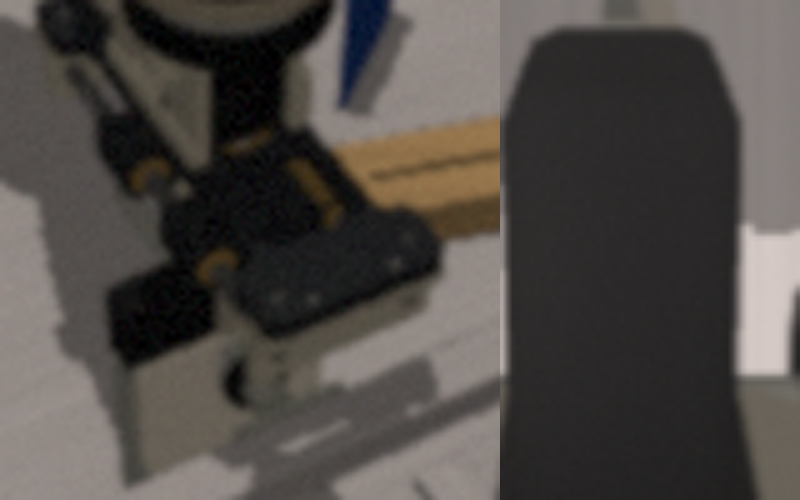

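jog_arm --commands '[{"translation": [2, 0, 0], "turn": [0, 0, 0]}, {"translation": [4, 0, 0], "turn": [0, 0, 0]}, {"translation": [6, 0, 0], "turn": [0, 0, 0]}, {"translation": [8, 0, 0], "turn": [0, 0, 0]}, {"translation": [8, 0, 0], "turn": [0, 0, 0]}, {"translation": [8, 0, 0], "turn": [0, 0, 0]}]'

```text
clock: 12.95
position: [0.6106, 0.0193, 0.2227]
ee_rot: [3.141, -0.03, -0.0]
force: [0.8, -0.3, -2.0]
width: 0.22
```

jog_arm --commands '[{"translation": [1, 0, 0], "turn": [0, 0, 0]}, {"translation": [1, 0, 0], "turn": [0, 0, 0]}, {"translation": [1, 0, 0], "turn": [0, 0, 0]}]'

```text
clock: 13.2
position: [0.6115, 0.0193, 0.2228]
ee_rot: [-3.141, 0.03, 0.0]
force: [0.3, -0.0, -1.8]
width: 0.218
```

jog_arm --commands '[{"translation": [1, 0, 0], "turn": [0, 0, 0]}, {"translation": [1, 0, 0], "turn": [0, 0, 0]}, {"translation": [1, 0, 0], "turn": [0, 0, 0]}]'

```text
clock: 13.45
position: [0.6125, 0.0193, 0.2228]
ee_rot: [-3.141, 0.03, 0.0]
force: [0.0, 0.0, -1.4]
width: 0.213
```

jog_arm --commands '[{"translation": [1, 0, 0], "turn": [0, 0, 0]}, {"translation": [1, 0, 0], "turn": [0, 0, 0]}, {"translation": [1, 0, 0], "turn": [0, 0, 0]}]'

```text
clock: 13.7
position: [0.6135, 0.0193, 0.2228]
ee_rot: [-3.141, 0.03, 0.0]
force: [-0.3, 0.4, -1.6]
width: 0.216
```

jog_arm --commands '[{"translation": [1, 0, 0], "turn": [0, 0, 0]}, {"translation": [1, 0, 0], "turn": [0, 0, 0]}, {"translation": [1, 0, 0], "turn": [0, 0, 0]}]'

```text
clock: 13.95
position: [0.6145, 0.0192, 0.2228]
ee_rot: [-3.141, 0.03, 0.0]
force: [-0.2, 0.0, -1.5]
width: 0.217
```

jog_arm --commands '[{"translation": [1, 0, 0], "turn": [0, 0, 0]}, {"translation": [1, 0, 0], "turn": [0, 0, 0]}, {"translation": [1, 0, 0], "turn": [0, 0, 0]}]'

```text
clock: 14.2
position: [0.6155, 0.0192, 0.2228]
ee_rot: [-3.141, 0.03, 0.0]
force: [0.0, 0.1, -2.0]
width: 0.219
```

jog_arm --commands '[{"translation": [0.7, 0, 0], "turn": [0, 0, 0]}, {"translation": [0.7, 0, 0], "turn": [0, 0, 0]}, {"translation": [0.7, 0, 0], "turn": [0, 0, 0]}]'

```text
clock: 14.45
position: [0.6162, 0.0192, 0.2228]
ee_rot: [-3.141, 0.03, 0.0]
force: [0.3, -0.7, -1.7]
width: 0.217
```

jog_arm --commands '[{"translation": [1, 0, 0], "turn": [0, 0, 0]}, {"translation": [1, 0, 0], "turn": [0, 0, 0]}, {"translation": [1, 0, 0], "turn": [0, 0, 0]}]'

```text
clock: 14.7
position: [0.6172, 0.0192, 0.2228]
ee_rot: [-3.141, 0.03, 0.0]
force: [0.1, -0.9, -2.0]
width: 0.214
```

jog_arm --commands '[{"translation": [0.7, 0, 0], "turn": [0, 0, 0]}, {"translation": [0.7, 0, 0], "turn": [0, 0, 0]}, {"translation": [0.7, 0, 0], "turn": [0, 0, 0]}]'

```text
clock: 14.95
position: [0.6178, 0.0192, 0.2228]
ee_rot: [-3.141, 0.03, 0.001]
force: [-0.8, 0.6, -0.7]
width: 0.215
```

jog_arm --commands '[{"translation": [0.7, 0, 0], "turn": [0, 0, 0]}, {"translation": [0.7, 0, 0], "turn": [0, 0, 0]}, {"translation": [0.7, 0, 0], "turn": [0, 0, 0]}]'

```text
clock: 15.2
position: [0.6182, 0.0192, 0.2227]
ee_rot: [-3.141, 0.03, 0.002]
force: [-2.3, -0.9, 0.4]
width: 0.218
```

jog_arm --commands '[{"translation": [0.5, 0, 0], "turn": [0, 0, 0]}, {"translation": [0.5, 0, 0], "turn": [0, 0, 0]}, {"translation": [0.5, 0, 0], "turn": [0, 0, 0]}]'

```text
clock: 15.45
position: [0.6187, 0.0192, 0.2227]
ee_rot: [-3.141, 0.03, 0.002]
force: [-4.5, -0.0, 1.6]
width: 0.217
```

jog_arm --commands '[{"translation": [0.3, 0, 0], "turn": [0, 0, 0]}, {"translation": [0.3, 0, 0], "turn": [0, 0, 0]}, {"translation": [0.3, 0, 0], "turn": [0, 0, 0]}]'

```text
clock: 15.7
position: [0.6189, 0.0192, 0.2227]
ee_rot: [-3.141, 0.03, 0.002]
force: [-5.9, -0.0, 1.4]
width: 0.219
```

```bash
python3 - <<'E'
from h import *
F=[]
for i in range(4):
    arm.get_image("top"); F.append(arm.observe()["force"])
print(np.round(F,1),np.mean(F,0))
E
```

```text
[[-4.8 -0.3  1.8]
 [-5.7  0.1  1.5]
 [-4.5  0.3  2.8]
 [-5.4 -0.2  1.5]] [-5.13041839 -0.02039105  1.89633684]
```

jog_arm --commands '[{"translation": [0.25, 0, 0], "turn": [0, 0, 0]}, {"translation": [0.25, 0, 0], "turn": [0, 0, 0]}, {"translation": [0.25, 0, 0], "turn": [0, 0, 0]}, {"translation": [0.25, 0, 0], "turn": [0, 0, 0]}, {"translation": [0.25, 0, 0], "turn": [0, 0, 0]}, {"translation": [0.25, 0, 0], "turn": [0, 0, 0]}, {"translation": [0.25, 0, 0], "turn": [0, 0, 0]}, {"translation": [0.25, 0, 0], "turn": [0, 0, 0]}]'

```text
clock: 16.57
position: [0.619, 0.0191, 0.2227]
ee_rot: [-3.141, 0.03, 0.002]
force: [-5.9, 0.1, 1.3]
width: 0.216
```

```bash
python3 - <<'E'
from h import *
F=[]
for i in range(8):
    arm.get_image("top"); F.append(arm.observe()["force"])
print(np.round(F,1)[:,0],np.mean(F,0))
E
```

```text
[-6.1 -5.3 -6.5 -5.6 -6.1 -5.9 -5.2 -5.9] [-5.81101534 -0.08632142  2.03044139]
```

jog_arm --commands '[{"translation": [0, 0, 0], "turn": [0, 0, 0]}, {"translation": [0, 0, 0], "turn": [0, 0, 0]}, {"translation": [0, 0, 0], "turn": [0, 0, 0]}, {"translation": [0, 0, 0], "turn": [0, 0, 0]}, {"translation": [0, 0, 0], "turn": [0, 0, 0]}, {"translation": [0, 0, 0], "turn": [0, 0, 0]}, {"translation": [0, 0, 0], "turn": [0, 0, 0]}, {"translation": [0, 0, 0], "turn": [0, 0, 0]}, {"translation": [0, 0, 0], "turn": [0, 0, 0]}, {"translation": [0, 0, 0], "turn": [0, 0, 0]}]' --claw -0.1

```text
clock: 17.8
position: [0.6196, 0.0191, 0.2228]
ee_rot: [-3.141, 0.03, 0.0]
force: [0.5, 0.1, -0.0]
width: 0.551
```

```bash
python3 - <<'E'
from h import *
go([.62,.02,.33],-1.1)
im=arm.get_image("scene");w=arm.get_image("wrist")
cv2.imwrite("pics/m6.png",np.hstack([cv2.resize(im[150:250,250:350],(400,400),interpolation=cv2.INTER_CUBIC),cv2.resize(w[150:290,220:360],(400,400))]))
E
```

```text
t [0.3, -0.9, -107.2] turn [-0.0, 0.0002, 0.0001] clock 17.8 pos [0.6196 0.0191 0.2228] F [ 0.5  0.1 -0. ] w 0.551
```

View pics/m6.png

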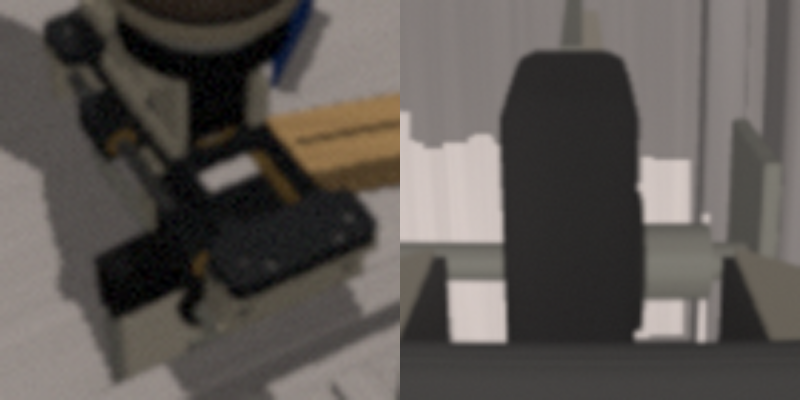

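Both fingers are clear of the handle, and the scraper hangs. I retreat upward.

jog_arm --commands '[{"translation": [0, 0, -5], "turn": [0, 0, 0]}, {"translation": [0, 0, -15], "turn": [0, 0, 0]}, {"translation": [0, 0, -30], "turn": [0, 0, 0]}, {"translation": [0, 0, -50], "turn": [0, 0, 0]}, {"translation": [0, 0, -75], "turn": [0, 0, 0]}, {"translation": [0, 0, -100], "turn": [0, 0, 0]}, {"translation": [-20, 0, -120], "turn": [0, 0, 0]}, {"translation": [-55, 0, -125], "turn": [0, 0, 0]}, {"translation": [-95, 0, -125], "turn": [0, 0, 0]}, {"translation": [-130, 0, -125], "turn": [0, 0, 0]}, {"translation": [-150, 0, -125], "turn": [0, 0, 0]}, {"translation": [-150, 0, -125], "turn": [0, 0, 0]}]'

```text
clock: 18.9
position: [0.4664, 0.0215, 0.3492]
ee_rot: [-3.139, 0.03, -0.0]
force: [0.3, -0.1, -0.7]
width: 0.553
```

```bash
python3 - <<'E'
from h import *
print(arm.observe()["force"])
t0=arm.get_image("scene")
for i in range(10): a=arm.get_image("scene")
d=cv2.absdiff(t0,a)[150:260,230:350];print("motion",d.mean(),d.max())
w=arm.get_image("wrist");c=arm.camera_info("wrist")
for q in("bench_scraper","bowl_scraper"):
    print(q,[(np.round(o["at"],1).tolist(),round(o["confidence"],2)) for o in arm.landmark_of("wrist",q)][:3])
p=proj("wrist",[.6,.02,.2],c).astype(int);print(p)
cv2.imwrite("pics/m7.png",np.hstack([cv2.resize(a[140:260,240:360],(350,350),interpolation=cv2.INTER_CUBIC),cv2.resize(w,(440,350))]))
E
```

```text
[ 0.26756409 -0.09408914 -0.70860792]
motion 2.0773737373737373 42
bench_scraper [([429.1, 198.7], 0.86)]
bowl_scraper [([433.5, 196.2], 0.42)]
[412 195]
```

View pics/m7.png

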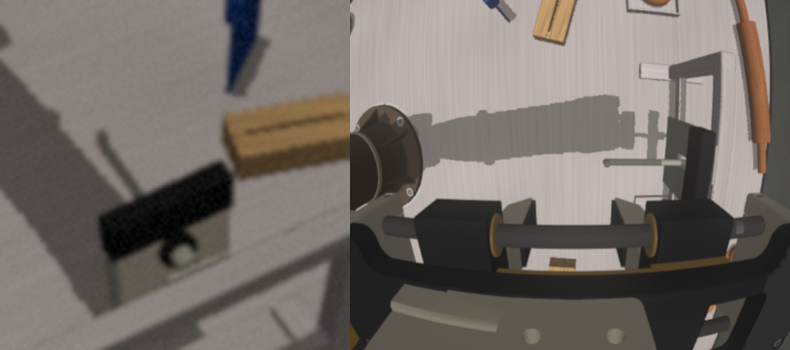

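```bash
python3 - <<'E'
from h import *
f=[arm.get_image("scene")[190:260,270:330] for i in range(12)]
print([int(cv2.absdiff(cv2.GaussianBlur(f[0],(5,5),0),cv2.GaussianBlur(x,(5,5),0)).max()) for x in f[1:]])
o=arm.observe();print(o["clock"],abs(o["dq"]).max(),o["force"])
print(arm.sign_off())
E
```

```text
[6, 5, 6, 5, 6, 5, 6, 5, 5, 5, 5]
20.2 0.00152366616675628 [ 0.80988699 -0.11360308 -0.50169934]
the job is handed in; nothing more can be done
None
```

The bench scraper (wide, black handle, slotted blade) now hangs on the hook in front of the white bowl scraper, and I handed the job in at 20.2 s.

- **Picking and hanging:** I lifted it out of its block, passed its slot over the up-turned tip and lowered it onto the shank until I felt light contact. I then slid it back with the bowl scraper in front of the buffer.
- **Push:** The buffer met us with the tool at about x = 0.618 m. I held about 5.8 N for roughly 1.3 s, with readings between 5.2 and 6.5 N, then released.
- **Last checks:** The fingers came clear with no force left on the tool. The final pictures show both scrapers side by side on the shank by the buffer. A first motion check during retreat showed some change in the picture (up to 42 grey levels), probably noise or the arm's shadow. A smoothed repeat over 0.6 s showed only noise. I touched nothing else on purpose, and no contact with other objects showed in the force readings.

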